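# Unlatch the parts locker and fetch the seal jar

### The arm

A 7-joint arm with a two-finger parallel gripper is mounted at the origin on a cart in front of the work surface, level with it; the furniture and walls round the work are solid. World frame = base frame: x ahead of the robot, y to its left, z up, the work surface at z = 0. Lengths are in m, angles in rad, forces in N, time in s.
With the tool pointing down it reaches from about 0.4 to 0.85 m from the base axis. Payload 10.4 kg.
Tool frame: the origin (TCP) lies midway between the tips of the shut fingers; the grasp point (between the pads) lies manip.grip_depth behind it (manip.grip_depth is the distance from the TCP to the grasp point, in m); z points along the fingers, x is the direction in which the jaws open and shut, and the axes are right-handed (so a half turn about z gives the same grasp; the last joint's range is limited). The gripper opens to 85 mm and grips with 20 to 120 N. Pads are 22 mm wide; open, the fingers measure 114 mm over their backs; the gripper's body (76 mm by 85 mm) begins 54 mm behind the grasp point. The pads swing forward as they close: fully open they stand 13 mm farther back than shut.
Start: joints at [1.108, 0.332, -0.065, 1.46, 0.022, 1.35, -0.088], TCP at [0.266, -0.566, 0.192] pointing down, gripper open.
Joint ranges: [-2.6, 2.6], [-0.5, 2.12], [-1.47, 1.34], [0.16, 2.42], [-1.27, 4.41], [0.06, 2.06], [-2.6, 2.6]. Speed limits (rad/s): [2.22, 2.22, 2.79, 2.79, 3.14, 3.14, 3.14].

### API

Orientations are given as a unit quaternion [x, y, z, w].
In Python, from workcell import manip gives the robot as it stands. The module is installed in compiled form; this text tells all that it offers.
- The arm moves only by the tool send_rows, never from a script. Its argument "steps" is a list of rows, each a list of 2 entries, a list of its own where there are three numbers: the shift along the tool's x, y, z in m, then the turn about the tool's z in rad. In form: [[[x, y, z], spin], ...]. A call has exactly 8 rows; each row is the pose to reach, as a shift and turn from the pose commanded when the call began, along the tool's axes at that moment; what a row does not reach only later rows make up. A row lasts 1/8 s, in which the tool goes at most 62.5 mm and 10.7 degrees, less where a joint would pass 70% of its speed; a pose out of reach is approached as far as the arm can. A call with a gripper value outside its range is refused whole. "hand" is the opening, from 0 (shut) to 1 (fully open), set as the call begins (left out, the last holds). The fingers move at their own pace and stop on an object; "force" is the grip in N (left out, the last holds). Time passes only in rows, so rows that repeat a pose let the fingers close, or fill a call up. It gives the time, the measured TCP pose, the force and the opening at its end, in the units of the state.
- manip.get_obs(): the state, without advancing time (a new reading comes with each control period).
- manip.camera(name): name is "scene" or "top" or "wrist"; returns (picture, depth): 420x560x3 uint8, red, green, blue; 420x560 float32, m along the optical axis (not along the pixel's ray), 0 where there is no reading.
- manip.camera_info(name): a dict with "intrinsics" (3x3 intrinsics, pixels), "pose" (4x4, takes a point from camera to world coordinates); the wrist camera has in their place "T_tool_cam" (4x4, takes a point from camera to tool coordinates, whose origin is the TCP and whose axes are the tool frame's). Camera axes: x right, y up, looking along -z (the intrinsics and any distortion apply to the point x, -y, -z); pixel columns grow to the right and rows downward; lengths in m; the calibration is good to about 2 mm. A picture is of the moment at which its call begins: read the wrist's pose just before it. camera_info takes no time and is no camera call.
- manip.hand_in(): hands the job in, once; it reports no verdict.
The state is a dict: "clock": time; "joint_pos": joint angles; "joint_velocities": joint speeds; "tau": joint torques, N m; "position": TCP position; "ee_rot": TCP orientation; "ft_force": force on the tool from outside, world axes, zero at the start; "torque": the same for the moment, N m; "grip_width": opening from 0.0 (shut) to 1.0 (fully open).
Only numpy, scipy, OpenCV 4.12 (cv2) and the standard library are available. Lean on these libraries where they do the work, as an engineer would, in place of code of your own. Each camera call takes 0.05 s, during which the arm holds its last target.

### The job

Get the jar of pump seals with the red lid out of the small latched locker: lift the gravity latch bar out of its catch with the red thumb lever, swing the gate wide open, to about a right angle, and leave it standing so. Bring the jar out upright and set it down gently, standing flat inside the blue tray. Leave the tip box, the beaker and the dropper bottle where they are.

Things in the scene. Friction and masses are not known exactly. Their poses are not given: they have to be found in the camera images.
- locker: white steel locker on a grey 40 plinth, fixed; 100 deep (x), 202 wide (y). Origin under its centre, 40 above the worktop. Its -x points out of the open front (edges at x = -50), y to the left facing it. Floor at z = 6, inside 190 wide; clear roof, underside z = 165, from x = -38 back. No room under it for an upright tool: reach in past the open gate tilted 35 to 45 degrees
- gate_hinge (a point): on the gate's vertical hinge line at the height of the locker's origin (40 above the worktop), right-hand end of the locker front (locker x = -52, y = -98). Axes turn with the gate: y along it from hinge to free end, -x out of its outer face, z up. The gate: aluminium frame with clear pane, 186 wide, z 10 to 160, outer face at x = -10 in this frame
- gate (a joint): gate angle, rad: 0 shut (start), grows as the free left end swings out towards the robot, stop at 1.9. Light friction: it stays where it is left. With the latch bar in its catch it gives only about 0.02
- latch (a joint): latch angle, rad: 0 bar down in its catch (start), 0.36 fully lifted (firm stop). Bar and thumb lever are one piece on a pivot in the gate (gate_hinge frame: y = 125, z = 118). The bar clears the catch above about 0.18 and drops by its own weight (under 1 N at the lever) when let go
- thumb_tip (a point): top of the red thumb lever, an upright rod 12 thick, free over its top 45. Latch down it leans 10 degrees left; its top is then at x = -34, y = 136, z = 177 in the gate_hinge frame. Pushing or squeezing it about 15 to the right, towards the black post, lifts the bar. Axes turn with the latch
- post_tip (a point): top of the fixed black grip post on the gate, an upright rod 12 thick, at x = -34, y = 98, z = 178 in the gate_hinge frame. At z = 162 lever and post measure 47 over their outsides with the latch down, 31 fully squeezed; squeezed together they make the handle to swing the gate by
- jar: white plastic jar with red screw lid, loose, 35 to 80 g; body 39 across and 30 high, lid 44 across from 30 to 42. Origin: centre of the underside, z up. Stands on the locker floor, centre about 28 mm behind the front edges
- tray: shallow blue square tray fixed to the worktop, 110 x 110, rim 12 high, wall and floor 4 thick. Origin: centre of its underside, x and y along its sides
- tip_box: bystander: blue pipette tip box with clear lid, 89 (x) x 122 (y) x 77, loose. Origin: centre of the underside. It and the tray may change places
- beaker: bystander: glass beaker 46 x 51 x 59, loose, left of the locker. Origin: centre of the underside
- dropper: bystander: brown dropper bottle with black top, 31 across, 105 high, loose. Origin: centre of the underside
Mind the look-alikes: they are no part of the job. Of the things shaped like the tray, the blue one is meant.

How it is judged:
By the outcome, as a careful person would: the job done as asked, in the order asked, and still so for the second after the job is handed in, with the robot touching nothing.
It also fails if it takes over 59 s, if anything falls off the work surface, if the arm or the gripper's body presses on something with over 40 N, if the wrist force passes 120 N, or if a joint passes its speed limit or range.

## Working session

There is one attempt and no reset: what is moved stays moved. The work goes in short steps, Python scripts to look and compute and a tool call to move; the robot and the scene stay as the last step left them, time stands still between calls to the robot, and variables do not carry over. Pictures are saved under pics/ and viewed, and the job is handed in when it is done.

Besides the shell and the picture viewer there is one more tool, called after "Call:" as a command line: name --argument value ..., lists and objects as JSON in quotes. send_rows: Moves the arm, as the interface text tells. Its arguments: {"type":"object","properties":{"steps":{"type":"array"},"hand":{"type":"number"},"force":{"type":"number"}},"required":["steps"]}

```bash
mkdir -p pics; ls; cat > h.py <<'E'
import numpy as np, cv2
from workcell import manip
from scipy.spatial.transform import Rotation as R
def snap(n,f):
    o=manip.get_obs(); p,d=manip.camera(n)
    cv2.imwrite(f'pics/{f}.png',p[:,:,::-1]); np.savez(f'pics/{f}.npz',p=p,d=d,pos=o['position'],rot=o['ee_rot'])
    return p,d
E
python3 - <<'E'
from h import *
for n in ['scene','top','wrist']:
    snap(n,n+'0'); i=manip.camera_info(n); print(n,{k:(np.round(v,4).tolist() if not isinstance(v,str) else v) for k,v in i.items()})
print(manip.get_obs(),manip.grip_depth)
E
```

```text
pics
scene {'intrinsics': [[514.8172, 0.0, 279.1599], [0.0, 514.8172, 211.9001], [0.0, 0.0, 1.0]], 'pose': [[-0.6529, 0.5568, -0.5135, -0.1052], [-0.7574, -0.4705, 0.4528, 0.5842], [0.0105, 0.6845, 0.7289, 1.0468], [0.0, 0.0, 0.0, 1.0]]}
top {'intrinsics': [[468.9062, 0.0, 282.1189], [0.0, 468.9062, 217.2361], [0.0, 0.0, 1.0]], 'pose': [[0.0158, 0.9989, -0.0433, 0.4572], [-0.9997, 0.015, -0.0194, -0.0054], [-0.0187, 0.0436, 0.9989, 1.633], [0.0, 0.0, 0.0, 1.0]]}
wrist {'intrinsics': [[366.6868, 0.0, 284.6898], [0.0, 366.6868, 206.5465], [0.0, 0.0, 1.0]], 'T_tool_cam': [[1.0, -0.002, -0.0006, -0.0007], [-0.002, -0.956, -0.2933, -0.0753], [0.0, 0.2933, -0.956, -0.1817], [0.0, 0.0, 0.0, 1.0]]}
{'clock': 0.15, 'joint_pos': array([ 1.10840297,  0.3327155 , -0.06470589,  1.46072064,  0.02161874,
        1.34991799, -0.08848511]), 'joint_velocities': array([ 2.76745998e-04, -2.67611277e-03,  9.11150751e-05, -2.23434205e-03,
       -5.13272218e-04,  1.23019126e-03, -4.62527180e-04]), 'tau': array([ 2.63044176e-04, -6.25832462e+01,  4.90608998e-02, -3.91853285e+01,
        1.62306963e-02,  7.46961334e-03, -2.07123304e-05]), 'position': array([ 0.26595452, -0.56523733,  0.191219  ]), 'ee_rot': array([ 8.44330831e-01, -5.35821951e-01, -4.65685978e-04, -2.58724872e-04]), 'ft_force': array([ 0.39012206, -0.27986713,  0.0096203 ]), 'torque': array([-0.01503903, -0.01170889, -0.01417574]), 'grip_width': 0.997869228536297} 0.0187
```

View pics/scene0.png

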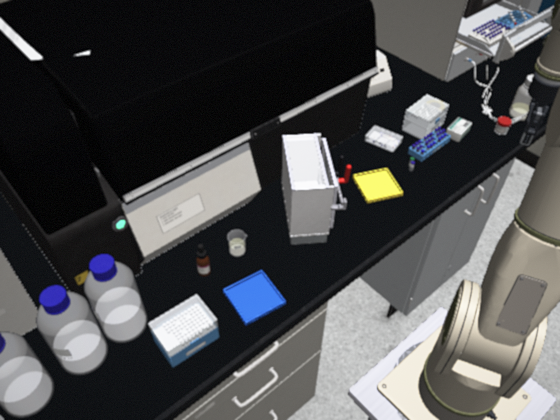

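View pics/top0.png

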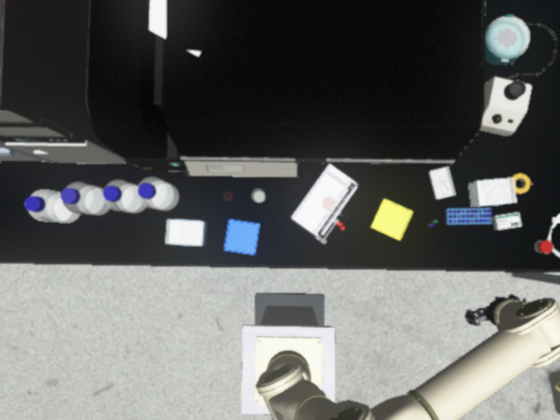

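View pics/wrist0.png

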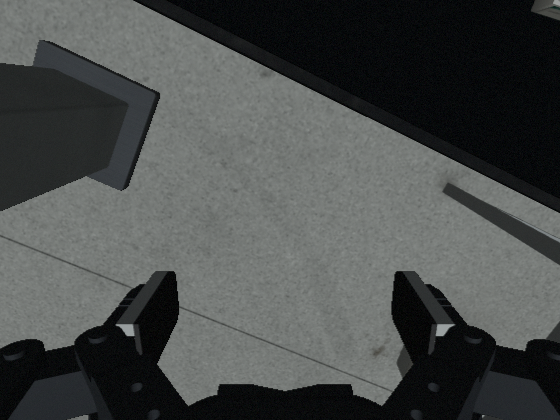

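```bash
python3 - <<'E'
import cv2
a=cv2.imread('pics/top0.png')[150:265,215:425];cv2.imwrite('pics/c1.png',cv2.resize(a,(800,438),interpolation=cv2.INTER_CUBIC))
a=cv2.imread('pics/scene0.png')[120:260,260:420];cv2.imwrite('pics/c2.png',cv2.resize(a,(680,595),interpolation=cv2.INTER_CUBIC))
E
```

```text
(no output)
```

View pics/c1.png

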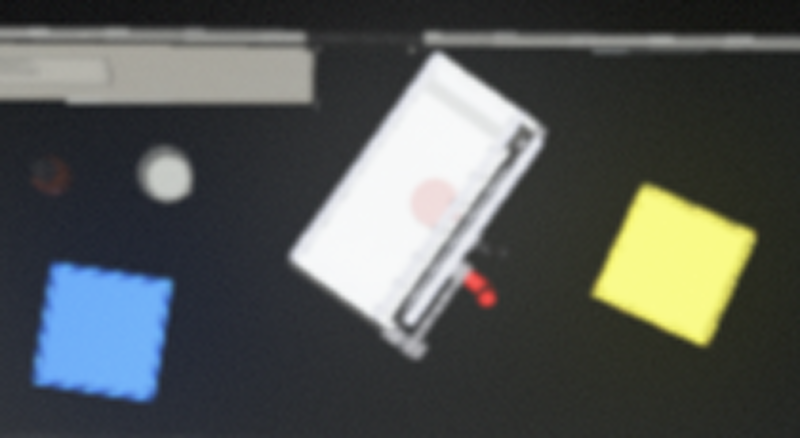

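View pics/c2.png

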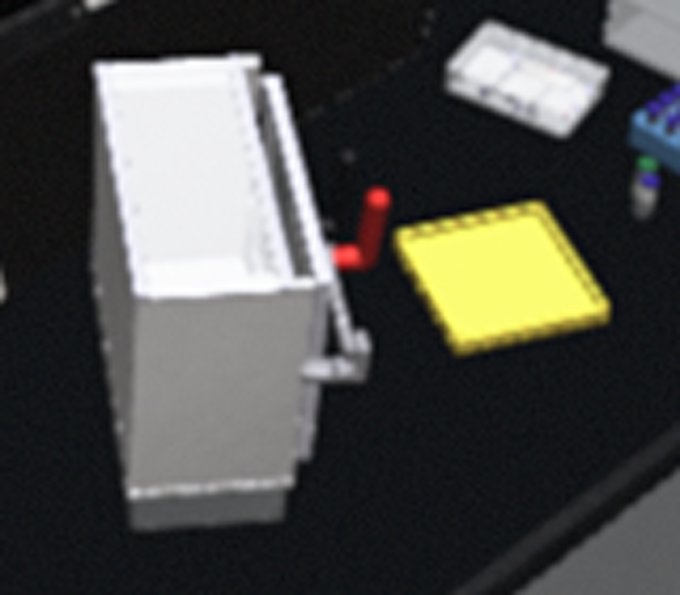

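```bash
cat >> h.py <<'E'
def cloud(n,f):
    z=np.load(f'pics/{f}.npz'); d=z['d']; p=z['p']; i=manip.camera_info(n); K=i['intrinsics']
    T=i['pose'] if n!='wrist' else tool(z['pos'],z['rot'])@i['T_tool_cam']
    v,u=np.mgrid[:420,:560]
    P=np.stack([(u-K[0,2])/K[0,0]*d,-(v-K[1,2])/K[1,1]*d,-d],-1)@T[:3,:3].T+T[:3,3]
    return p,d,P
def tool(pos,rot):
    T=np.eye(4);T[:3,:3]=R.from_quat(rot).as_matrix();T[:3,3]=pos;return T
def ray(n,u,v,z,f=None):
    i=manip.camera_info(n);K=i['intrinsics']
    if n=='wrist': q=np.load(f'pics/{f}.npz');T=tool(q['pos'],q['rot'])@i['T_tool_cam']
    else: T=i['pose']
    r=T[:3,:3]@np.array([(u-K[0,2])/K[0,0],-(v-K[1,2])/K[1,1],-1.]);return T[:3,3]+r*(z-T[2,3])/r[2]
E
python3 - <<'E'
from h import *
for n in ['top','scene']:
    p,d,P=cloud(n,n+'0')
    hsv=cv2.cvtColor(p,cv2.COLOR_RGB2HSV)
    x,y,z=P[...,0],P[...,1],P[...,2]
    roi=(d>0)&(x>.3)&(x<.8)&(y>-.35)&(y<.02)
    m=roi&(z>.06)&(z<.3)
    print(n,m.sum(),np.percentile(z[m],[0,5,25,50,75,95,100]).round(3))
    t=m&(z>.19)&(z<.215)
    r=cv2.minAreaRect(np.float32(P[t][:,:2]));print(t.sum(),'rect',r,cv2.boxPoints(r).round(3).tolist())
    red=(hsv[...,1]>150)&((hsv[...,0]<8)|(hsv[...,0]>172))&(hsv[...,2]>100)
    c=red.astype(np.uint8);k,l,s,ce=cv2.connectedComponentsWithStats(c)
    for j in range(1,k):
        if s[j,4]>8: print('red',s[j],ce[j].round(1),np.median(P[(l==j)&(d>0)],0).round(3) )
    for nm,lo,hi in [('blue',95,125),('yel',20,35)]:
        b=(hsv[...,0]>lo)&(hsv[...,0]<hi)&(hsv[...,1]>120)&(hsv[...,2]>120)&(z<.03)&(z>-.02)&(d>0)&(x<.8)
        k,l,s,ce=cv2.connectedComponentsWithStats(b.astype(np.uint8))
        for j in range(1,k):
            if s[j,4]>150:
                r=cv2.minAreaRect(np.float32(P[l==j][:,:2]));print(nm,s[j,4],np.round(r[0],4),np.round(r[1],3),r[2])
E
```

```text
top 3704 [0.061 0.132 0.207 0.211 0.258 0.29  0.3  ]
1966 rect ((0.5741811990737915, -0.09174002707004547), (0.22359496355056763, 0.22166068851947784), 86.59064483642578) [[0.4569999873638153, -0.19699999690055847], [0.6779999732971191, -0.20999999344348907], [0.6909999847412109, 0.013000000268220901], [0.4699999988079071, 0.026000000536441803]]
red [338 222   7   8  33] [340.9 225.7] [ 0.497 -0.159  0.165]
red [539 240  14  13 130] [545.5 246.4] [ 0.443 -0.859  0.042]
blue 471 [ 0.5419 -0.6123] [0.056 0.153] 1.1242424249649048
blue 1078 [0.4575 0.1672] [0.116 0.115] 82.16004180908203
yel 190 [ 0.6592 -0.7969] [0.071 0.06 ] 10.82327651977539
yel 377 [ 0.5279 -0.3537] [0.118 0.117] 66.55587005615234
scene 10449 [0.06  0.084 0.15  0.199 0.214 0.288 0.3  ]
3254 rect ((0.5934674143791199, -0.16838078200817108), (0.2579870820045471, 0.36947059631347656), 1.9359915256500244) [[0.4580000042915344, 0.012000000104308128], [0.47099998593330383, -0.3569999933242798], [0.7289999723434448, -0.3490000069141388], [0.7160000205039978, 0.020999999716877937]]
red [498 116  13  10  98] [504.2 120.5] [ 0.439 -0.858  0.044]
red [339 164  13  19  78] [345.4 173.8] [ 0.493 -0.16   0.17 ]
blue 192 [ 0.5445 -0.6104] [0.151 0.071] 89.65504455566406
blue 1929 [0.4609 0.1616] [0.117 0.123] 81.82782745361328
yel 1150 [ 0.5302 -0.3583] [0.12  0.132] 65.96736145019531
```

```bash
python3 - <<'E'
from h import *
p,d,P=cloud('top','top0')
g=p.min(-1)
m=(g>150).astype(np.uint8); m[:165]=0
k,l,s,ce=cv2.connectedComponentsWithStats(m)
for j in range(1,k):
    if s[j,4]>300: print(s[j],ce[j])
j=l[200,325]; mm=(l==j)
z=P[...,2]; print(np.percentile(z[mm],[5,25,50,75,95]).round(3))
c,_=cv2.findContours(mm.astype(np.uint8),0,2);c=max(c,key=cv2.contourArea);print(cv2.minAreaRect(c),cv2.boxPoints(cv2.minAreaRect(c)).tolist())
# scene: left side wall of locker plane
q,d2,Q=cloud('scene','scene0')
sel=[Q[v,u] for v in range(200,225) for u in range(295,325)]
sel=np.array(sel); cen=sel.mean(0);_,S,V=np.linalg.svd(sel-cen);print('left wall',cen.round(4),V[2].round(4),S.round(4))
sel=np.array([P[v,u] for v,u in [(200,320),(205,325),(195,330),(190,325)]]);print(sel.round(3))
E
```

```text
[ 188  165  108   11 1095] [244.21369863 169.83105023]
[ 291  165   66   78 2441] [324.06145023 201.20565342]
[430 167  25  32 582] [441.93642612 182.60996564]
[476 178  41  28 999] [495.68868869 191.43543544]
[ 116  181   59   31 1127] [146.08163265 197.20408163]
[ 77 186  35  28 666] [ 92.18618619 200.28378378]
[ 29 190  50  32 815] [ 53.59263804 207.71288344]
[165 219  39  27 940] [184.38829787 232.15744681]
[    0   264   560   156 72960] [259.12698739 341.60176809]
[392 407  39  13 344] [412.89534884 414.29651163]
[0.045 0.206 0.21  0.212 0.216]
((326.29730224609375, 202.78378295898438), (42.31414031982422, 68.58610534667969), 35.53767776489258) [[289.1486511230469, 218.3918914794922], [329.0135192871094, 162.58106994628906], [363.4459533691406, 187.17567443847656], [323.5810852050781, 242.9864959716797]]
left wall [ 0.4899 -0.0391  0.1337] [-0.5876  0.4766 -0.6539] [2.5777 0.5762 0.4711]
[[ 0.573 -0.092  0.211]
 [ 0.558 -0.107  0.209]
 [ 0.588 -0.122  0.217]
 [ 0.604 -0.107  0.208]]
```

Call:
send_rows --steps '[[[-0.03,-0.045,-0.04],-0.06],[[-0.06,-0.09,-0.08],-0.13],[[-0.1,-0.14,-0.11],-0.19],[[-0.14,-0.19,-0.14],-0.26],[[-0.175,-0.24,-0.17],-0.32],[[-0.21,-0.29,-0.19],-0.38],[[-0.245,-0.34,-0.21],-0.45],[[-0.275,-0.39,-0.23],-0.51]]' --hand 1

```text
clock: 1.15
position: [0.4854, -0.1757, 0.4117]
ee_rot: [0.952, -0.305, 0.0, 0.0]
ft_force: [0.8, -1.0, 0.0]
grip_width: 1.001
```

```bash
python3 - <<'E'
from h import *
snap('wrist','w1')
print(manip.get_obs()['joint_pos'].round(3),manip.get_obs()['position'])
E
```

```text
[ 0.648  0.098 -0.447  1.291  0.04   1.758 -0.396] [ 0.48921977 -0.16741389  0.41387343]
```

View pics/w1.png

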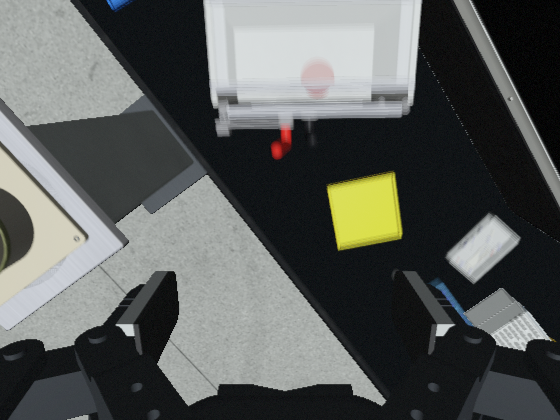

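```bash
python3 - <<'E'
from h import *
snap('wrist','w2')
a=cv2.imread('pics/w2.png');b=a[0:175,190:440]
cv2.imwrite('pics/w2c.png',cv2.resize(b,(800,560),interpolation=cv2.INTER_CUBIC))
o=manip.get_obs();print(o['position'].round(4),o['ee_rot'].round(4))
p,d,P=cloud('wrist','w2');print(P[20:60:10,300],d[20:60:10,300])
E
```

```text
[ 0.488  -0.1706  0.4128] [ 0.954  -0.2999  0.0015 -0.0011]
[[ 0.5828926  -0.05761639  0.21164398]
 [ 0.57824137 -0.06464322  0.21018213]
 [ 0.57329067 -0.07198192  0.21047699]
 [ 0.56812228 -0.07952345  0.21236308]] [0.34795925 0.35179758 0.3540778  0.35491884]
```

View pics/w2c.png

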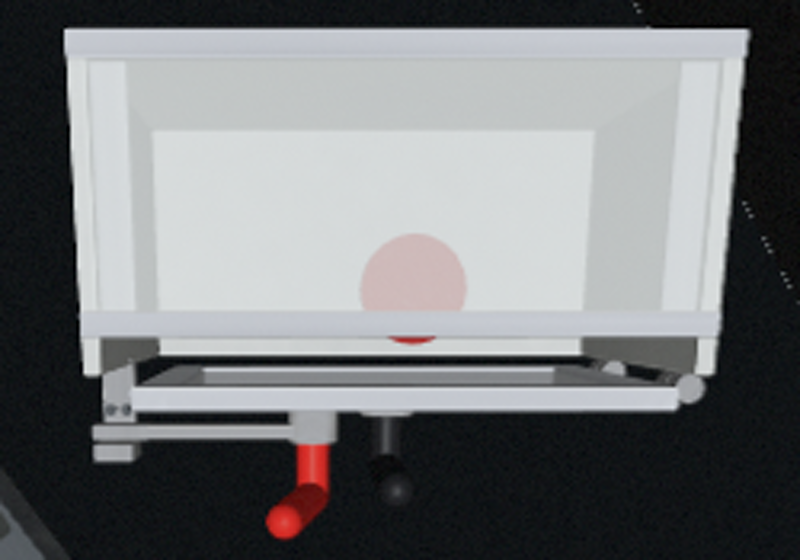

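```bash
python3 - <<'E'
from h import *
f='w2'
def c(u,v,z): return ray('wrist',190+(u+.5)/3.2-.5,(v+.5)/3.2-.5,z,f)
L=c(283,522,.212);Pt=c(398,489,.212);J=c(413,288,.088)
g0=c(132,410,.2);g1=c(680,410,.2)
f0=c(90,376,.211);f1=c(708,376,.211) # front bottom corners of side walls
b0=c(64,30,.215);b1=c(750,30,.215)
for n,a in dict(L=L,Pt=Pt,J=J,g0=g0,g1=g1,f0=f0,f1=f1,b0=b0,b1=b1).items(): print(n,a.round(4))
for a,b in [(g1,g0),(f1,f0),(b1,b0)]: e=b-a; print(np.degrees(np.arctan2(e[1],e[0])),np.linalg.norm(e))
for th in (143,144,145):
  t=np.radians(th);ey=np.array([np.cos(t),np.sin(t)]);ex=np.array([ey[1],-ey[0]])
  d=(L-Pt)[:2];print(th,'lever-post in gate',d@ex,d@ey)
  # origin from post: locker coords post (-.086,0)
  O1=Pt[:2]+.086*ex; O2=L[:2]+.086*ex-.038*ey
  print(O1.round(4),O2.round(4),'jar',(J[:2]-O1)@ex,(J[:2]-O1)@ey,'front',(f0[:2]-O1)@ex,(f0[:2]-O1)@ey,(f1[:2]-O1)@ex,(f1[:2]-O1)@ey,'g',(g0[:2]-O1)@ex,(g0[:2]-O1)@ey,(g1[:2]-O1)@ey,'tool heading')
o=np.load('pics/w2.npz');print(R.from_quat(o['rot']).as_matrix().round(4))
E
```

```text
L [ 0.4876 -0.1578  0.212 ]
Pt [ 0.5248 -0.1702  0.212 ]
J [ 0.5734 -0.1254  0.088 ]
g0 [ 0.4666 -0.1004  0.2   ]
g1 [ 0.6159 -0.2035  0.2   ]
f0 [ 0.4637 -0.0844  0.211 ]
f1 [ 0.6261 -0.1965  0.211 ]
b0 [ 0.5182 -0.0025  0.215 ]
b1 [ 0.683  -0.1161  0.215 ]
145.37334856061202 0.18146071238268516
145.37717314362993 0.1973245061722601
145.4128162644395 0.2001396802191075
143 lever-post in gate -0.012433128902450198 0.037207460724261746
[ 0.5766 -0.1016] [ 0.5697 -0.112 ] jar -0.02091697562024725 -0.01179497249708623 front -0.054209336007511634 0.10044502045179836 -0.046024789843290885 -0.09670967500385662 g -0.06527367613645264 0.08858675322590366 -0.09271830228352539 tool heading
144 lever-post in gate -0.011781875549638075 0.03741878186666776
[ 0.5754 -0.1007] [ 0.5689 -0.1105] jar -0.02113273873403274 -0.012929031459287723 front -0.05246117055809324 0.09987489859975918 -0.04771869481600692 -0.09739260926700037 g -0.06373078083370949 0.08821153680629042 -0.09319705033116778 tool heading
145 lever-post in gate -0.011127033323399918 0.0376187048856333
[ 0.5742 -0.0998] [ 0.5681 -0.1091] jar -0.021368261043983122 -0.014059152113260415 front -0.05072322136102071 0.09927435388609664 -0.049424260645121405 -0.09804587679789803 g -0.06219466895085113 0.08780945029804163 -0.09364740965445922 tool heading
[[ 0.8218 -0.5697  0.0041]
 [-0.5697 -0.8218  0.002 ]
 [ 0.0022 -0.004  -1.    ]]
```

```bash
python3 - <<'E'
import cv2,numpy as np
a=cv2.imread('pics/w2.png')[115:175,260:340].astype(float)
a=255*(np.clip(a,0,255)/255)**.4
cv2.imwrite('pics/w2d.png',cv2.resize(a.astype('uint8'),(800,600),interpolation=cv2.INTER_NEAREST))
E
```

```text
(no output)
```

View pics/w2d.png

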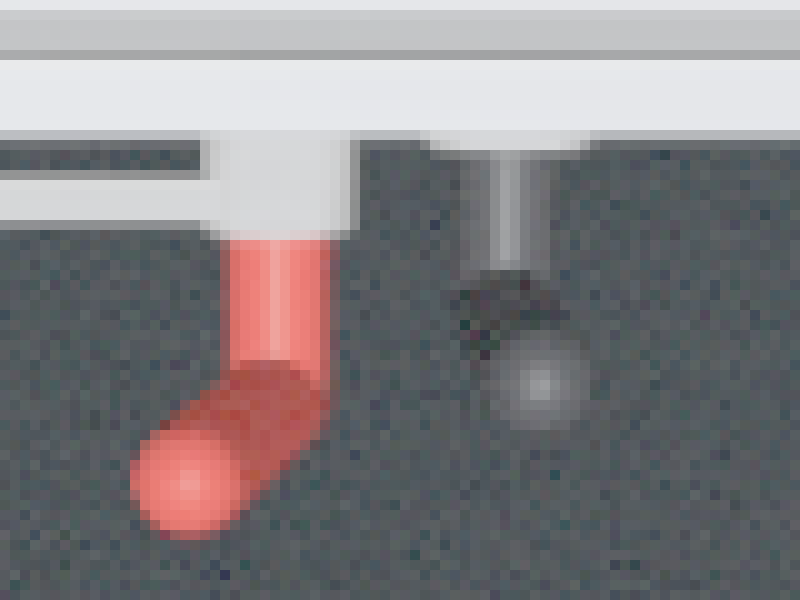

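```bash
python3 - <<'E'
from h import *
print(ray('top',342.8,227.8,.212),ray('scene',348.9,166.8,.212), ray('wrist',278.7,163.5,.212,'w2'),ray('wrist',313.8,153,.212,'w2'))
def r(n,u,v,f=None):
    a=ray(n,u,v,0,f);b=ray(n,u,v,.4,f);return a,(b-a)/np.linalg.norm(b-a)
def tri(l):
    A=0;B=0
    for a,d in l:
        M=np.eye(3)-np.outer(d,d);A=A+M;B=B+M@a
    return np.linalg.solve(A,B)
l=[r('top',342.8,227.8),r('scene',348.9,166.8),r('wrist',278.7,163.5,'w2')]
print(tri(l),tri(l[1:]),tri(l[:2]))
p,d,P=cloud('wrist','w2')
for u,v in [(278,163),(279,164),(314,153),(313,152),(314,152)]: print(P[v,u].round(4))
E
```

```text
[ 0.48960573 -0.16181496  0.212     ] [ 0.48747451 -0.1619901   0.212     ] [ 0.48772695 -0.15877403  0.212     ] [ 0.5243309  -0.17057253  0.212     ]
[ 0.48816336 -0.16069745  0.21238088] [ 0.48704589 -0.15949562  0.21355562] [ 0.48899207 -0.16252547  0.2107219 ]
[ 0.4881 -0.1571  0.2181]
[ 0.5311 -0.1054  0.5959]
[ 0.5246 -0.1696  0.2182]
[ 0.5243 -0.1682  0.2181]
[ 0.5252 -0.169   0.2166]
```

Call:
send_rows --steps '[[[0.01,-0.007,0.03],0],[[0.0205,-0.015,0.06],0],[[0.0205,-0.015,0.09],0],[[0.0205,-0.015,0.12],0],[[0.0205,-0.015,0.15],0],[[0.0205,-0.015,0.15],0],[[0.0205,-0.015,0.15],0],[[0.0205,-0.015,0.15],0]]'

```text
clock: 2.25
position: [0.511, -0.1774, 0.2623]
ee_rot: [0.952, -0.306, 0.001, 0.0]
ft_force: [0.3, -0.0, -0.1]
grip_width: 0.996
```

```bash
python3 - <<'E'
from h import *
snap('wrist','w3')
o=manip.get_obs();print(o['position'].round(4),R.from_quat(o['ee_rot']).as_matrix().round(4),o['joint_pos'].round(3))
E
```

```text
[ 0.5109 -0.1773  0.2621] [[ 8.133e-01 -5.819e-01  1.700e-03]
 [-5.819e-01 -8.133e-01 -7.000e-04]
 [ 1.800e-03 -4.000e-04 -1.000e+00]] [ 0.651  0.144 -0.447  1.555  0.063  1.455 -0.42 ]
```

View pics/w3.png

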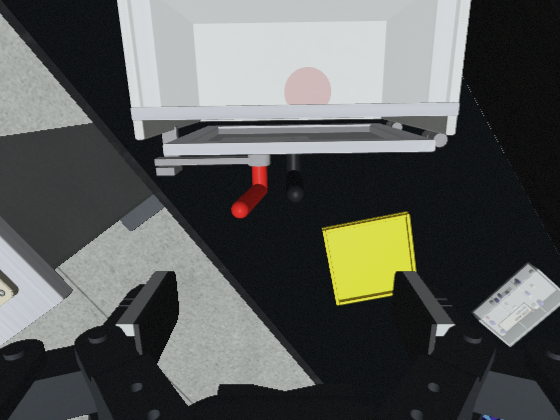

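```bash
python3 - <<'E'
from h import *
f='w3'
L=ray('wrist',240,210.5,.212,f);P_=ray('wrist',295.5,195.5,.212,f);J=ray('wrist',307,90.5,.088,f)
print('L',L,'P',P_,'J',J)
p,d,P=cloud('wrist',f);print(P[210,239],P[194,295])
q=np.load('pics/w3.npz');M=R.from_quat(q['rot']).as_matrix()
g0=ray('wrist',164,154,.2,f);g1=ray('wrist',433,152,.2,f);e=g0-g1;print(np.degrees(np.arctan2(e[1],e[0])))
f0=ray('wrist',138,139,.211,f);f1=ray('wrist',455,136,.211,f);e=f0-f1;print(np.degrees(np.arctan2(e[1],e[0])),f0,f1,np.linalg.norm(e))
for a in (L,P_,J): print((M.T@(a-q['pos'])).round(4))
E
```

```text
L [ 0.48761203 -0.15865694  0.212     ] P [ 0.52352986 -0.17160005  0.212     ] J [ 0.57358314 -0.12520085  0.088     ]
[ 0.4886302  -0.15713945  0.2166711 ] [ 0.52457961 -0.16924386  0.21760827]
144.9414017341956
145.05647236059846 [ 0.46387131 -0.08416212  0.211     ] [ 0.62722255 -0.19830211  0.211     ] 0.19927761324090965
[-0.03   -0.0016  0.0503]
[ 0.0068 -0.012   0.0503]
[ 0.0202 -0.0788  0.1744]
```

Call:
send_rows --steps '[[[-0.003,-0.007,0.02],-0.01],[[-0.003,-0.007,0.04],-0.01],[[-0.003,-0.007,0.06],-0.01],[[-0.003,-0.007,0.08],-0.01],[[-0.003,-0.007,0.08],-0.01],[[-0.003,-0.007,0.08],-0.01],[[-0.003,-0.007,0.08],-0.01],[[-0.003,-0.007,0.08],-0.01]]'

```text
clock: 3.3
position: [0.5123, -0.1699, 0.1815]
ee_rot: [0.954, -0.301, 0.001, 0.0]
ft_force: [-0.4, 0.3, -0.1]
grip_width: 1.0
```

Call:
send_rows --steps '[[[0,0,0],0],[[0,0,0],0],[[0,0,0],0],[[0,0,0],0],[[0,0,0],0],[[0,0,0],0],[[0,0,0],0],[[0,0,0],0]]' --hand 0 --force 40

```text
clock: 4.3
position: [0.512, -0.1697, 0.1809]
ee_rot: [0.954, -0.301, 0.0, 0.0]
ft_force: [0.1, 1.1, 0.0]
grip_width: 0.001
```

```bash
python3 - <<'E'
from h import *
snap('wrist','w4')
o=manip.get_obs();print(o['position'].round(4),R.from_quat(o['ee_rot']).as_matrix().round(4),o['ft_force'],o['grip_width'])
E
```

```text
[ 0.512  -0.1698  0.1809] [[ 8.191e-01 -5.737e-01  0.000e+00]
 [-5.737e-01 -8.191e-01 -1.000e-04]
 [ 1.000e-04  0.000e+00 -1.000e+00]] [ 0.01567804  0.8619591  -0.31642276] -0.0005849596407950223
```

View pics/w4.png

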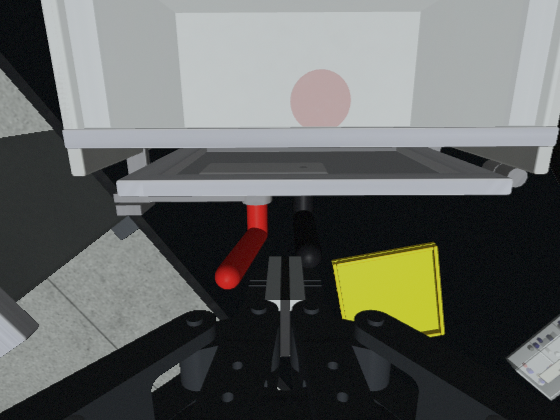

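```bash
python3 - <<'E'
from h import *
i=manip.camera_info('wrist');K=i['intrinsics'];T=np.linalg.inv(i['T_tool_cam'])
for p in [(0,0,0),(0,0,-.0187),(.011,0,0),(0,.011,0),(0,-.011,0),(0,-.011,-.0187)]:
    c=T[:3,:3]@p+T[:3,3]; print(p,(K[0,0]*c[0]/-c[2]+K[0,2]).round(1),(K[1,1]*-c[1]/-c[2]+K[1,2]).round(1),-c[2].round(3))
q=np.load('pics/w4.npz');M=R.from_quat(q['rot']).as_matrix()
for n,u,v in [('L',228,276),('P',308.5,255)]:
  a=ray('wrist',u,v,.212,'w4');print(n,a,M.T@(a-q['pos']))
p,d,P=cloud('wrist','w4')
for v,u in [(260,285),(270,280),(290,290),(276,228),(255,308),(251,309)]: print(v,u,d[v,u],P[v,u])
E
```

```text
(0, 0, 0) 285.2 242.0 0.196
(0, 0, -0.0187) 285.3 256.9 0.178
(0.011, 0, 0) 305.8 242.1 0.196
(0, 0.011, 0) 285.2 260.8 0.199
(0, -0.011, 0) 285.3 222.6 0.193
(0, -0.011, -0.0187) 285.4 235.8 0.175
L [ 0.48835814 -0.15785409  0.212     ] [-0.02615592  0.003828   -0.03109938]
P [ 0.52429121 -0.17018098  0.212     ] [ 0.01034856 -0.00668682 -0.03109666]
260 285 0.14741135 [ 0.5185801  -0.15993774  0.22801344]
270 280 0.13873187 [ 0.51709963 -0.1587367   0.23704928]
290 290 0.12471951 [ 0.51999061 -0.16084401  0.25173029]
276 228 0.1621496 [ 0.49040094 -0.15630976  0.21662247]
255 308 0.15851702 [ 0.52517961 -0.16787803  0.21723965]
251 309 0.15934151 [ 0.52633185 -0.16707745  0.21597367]
```

```bash
python3 - <<'E'
import cv2,numpy as np
a=cv2.imread('pics/w4.png')[195:335,200:370].astype(float)
a=255*(np.clip(a,0,255)/255)**.35
cv2.imwrite('pics/w4d.png',cv2.resize(a.astype('uint8'),(728,600),interpolation=cv2.INTER_NEAREST))
d=np.load('pics/w4.npz')['d'];print(d[215:300:5,278:292:4].round(3))
E
```

```text
[[0.383 0.383 0.382 0.384]
 [0.384 0.383 0.384 0.383]
 [0.385 0.385 0.387 0.387]
 [0.387 0.386 0.388 0.387]
 [0.388 0.389 0.389 0.388]
 [0.391 0.39  0.392 0.392]
 [0.392 0.393 0.393 0.392]
 [0.394 0.392 0.393 0.394]
 [0.396 0.396 0.397 0.395]
 [0.148 0.147 0.149 0.148]
 [0.143 0.143 0.143 0.145]
 [0.14  0.139 0.138 0.14 ]
 [0.134 0.135 0.136 0.135]
 [0.132 0.132 0.132 0.132]
 [0.128 0.128 0.128 0.129]
 [0.126 0.124 0.126 0.125]
 [0.122 0.122 0.122 0.122]]
```

View pics/w4d.png

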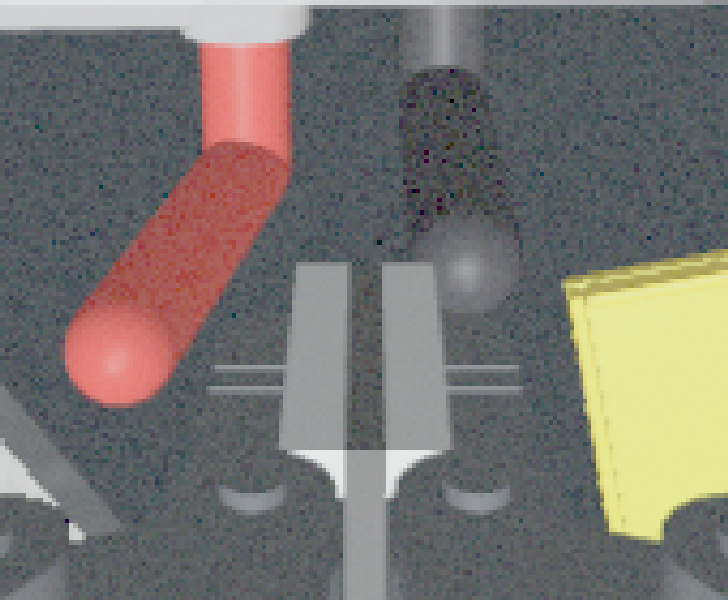

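```bash
python3 - <<'E'
from h import *
for f in ['w4','w2']:
    z=np.load(f'pics/{f}.npz');d=z['d'];i=manip.camera_info('wrist');K=i['intrinsics'];T=i['T_tool_cam']
    v,u=np.mgrid[:420,:560]
    P=np.stack([(u-K[0,2])/K[0,0]*d,-(v-K[1,2])/K[1,1]*d,-d],-1)@T[:3,:3].T+T[:3,3]
    m=(d>0)&(d<.16)
    print(f)
    for vv,uu in ([(258,278),(265,278),(280,278),(298,275),(310,250),(330,200),(350,250),(400,285),(415,100)] if f=='w4' else [(275,172),(290,170),(310,160),(275,160),(300,400),(330,170),(390,285),(410,285),(350,100)]):
        print(vv,uu,d[vv,uu].round(3),P[vv,uu].round(4))
    g=m&(v>225); 
    print('max tool z',P[g][:,2].max(),np.sort(P[g][:,2])[-50:][::10])
E
```

```text
w4
258 278 0.15 [-0.0031 -0.0116 -0.0447]
265 278 0.143 [-0.0029 -0.0117 -0.0514]
280 278 0.132 [-0.0027 -0.0116 -0.0633]
298 275 0.12 [-0.0035 -0.012  -0.0762]
310 250 0.113 [-0.011  -0.0121 -0.0832]
330 200 0.102 [-0.024  -0.0125 -0.0939]
350 250 0.087 [-0.0086 -0.0176 -0.1087]
400 285 0.079 [-0.0003 -0.0122 -0.1181]
415 100 0.08 [-0.0406 -0.0085 -0.1186]
max tool z -0.03407184470350086 [-0.03519619 -0.03507528 -0.03498177 -0.03480747 -0.0345837 ]
w2
275 172 0.139 [-0.0432 -0.0097 -0.0561]
290 170 0.135 [-0.0426 -0.0064 -0.0614]
310 160 0.125 [-0.0428 -0.0051 -0.0725]
275 160 0.136 [-0.0467 -0.0111 -0.0587]
300 400 0.136 [ 0.0423 -0.0029 -0.0623]
330 170 0.137 [-0.0431  0.0087 -0.0644]
390 285 0.0 [-0.0005 -0.0756 -0.1817]
410 285 0.078 [-0.0003 -0.0114 -0.1199]
350 100 0.095 [-0.0482 -0.012  -0.1017]
max tool z -0.05107144985449835 [-0.05292012 -0.05284221 -0.05268006 -0.05251222 -0.05219575]
```

Call:
send_rows --steps '[[[0,0,0],0],[[0,0,0],0],[[0,0,0],0],[[0,0,0],0],[[0,0,0],0],[[0.001,-0.001,0.015],0],[[0.001,-0.001,0.03],0],[[0.001,-0.001,0.044],0]]' --hand 1

```text
clock: 5.35
position: [0.5129, -0.1694, 0.1352]
ee_rot: [0.954, -0.301, -0.001, -0.0]
ft_force: [-1.3, -0.3, 0.4]
grip_width: 1.001
```

Call:
send_rows --steps '[[[0,0,0],0],[[0,0,0],0],[[0,0,0],0],[[0,0,0],0],[[0,0,0],0],[[0,0,0],0],[[0,0,0],0],[[0,0,0],0]]' --hand 0 --force 40

```text
clock: 6.35
position: [0.5126, -0.1696, 0.1376]
ee_rot: [0.954, -0.301, -0.001, 0.0]
ft_force: [-5.1, 1.1, 6.2]
grip_width: 0.37
```

```bash
python3 - <<'E'
from h import *
snap('wrist','w5')
o=manip.get_obs();print(o['position'].round(4),R.from_quat(o['ee_rot']).as_matrix().round(4),o['ft_force'],o['torque'],o['grip_width'])
E
```

```text
[ 0.5126 -0.1697  0.1376] [[ 8.187e-01 -5.741e-01 -1.300e-03]
 [-5.742e-01 -8.187e-01 -2.000e-04]
 [-1.000e-03  1.000e-03 -1.000e+00]] [-5.0238334   1.08172121  6.36167608] [ 0.5383773   2.00741621 -0.04568742] 0.3748470646022826
```

View pics/w5.png

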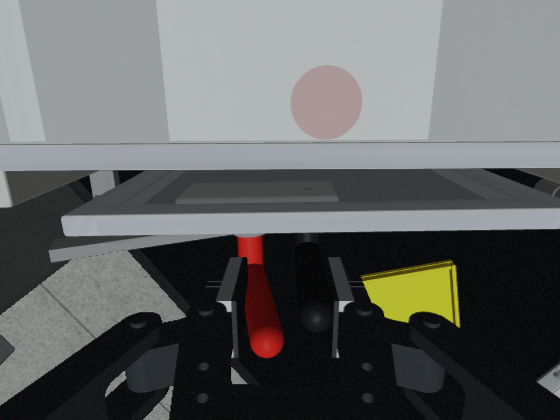

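```bash
python3 - <<'E'
import numpy as np
r=np.array([-.1077,.0406])
for a in np.arange(5.5,91,5.5):
    t=-np.radians(a);c,s=np.cos(t),np.sin(t)
    print(a,(np.array([c*r[0]-s*r[1],s*r[0]+c*r[1]])-r).round(4),t.round(3))
E
```

```text
5.5 [0.0044 0.0101] -0.096
11.0 [0.0097 0.0198] -0.192
16.5 [0.016  0.0289] -0.288
22.0 [0.0231 0.0374] -0.384
27.5 [0.0309 0.0451] -0.48
33.0 [0.0395 0.0521] -0.576
38.5 [0.0487 0.0582] -0.672
44.0 [0.0584 0.0634] -0.768
49.5 [0.0686 0.0677] -0.864
55.0 [0.0792 0.0709] -0.96
60.5 [0.09   0.0731] -1.056
66.0 [0.101  0.0743] -1.152
71.5 [0.112  0.0744] -1.248
77.0 [0.123  0.0735] -1.344
82.5 [0.1339 0.0715] -1.44
88.0 [0.1445 0.0685] -1.536
```

Call:
send_rows --steps '[[[0.0044,0.0101,0],-0.096],[[0.0097,0.0198,0],-0.192],[[0.016,0.0289,0],-0.288],[[0.0231,0.0374,0],-0.384],[[0.0309,0.0451,0],-0.48],[[0.0395,0.0521,0],-0.576],[[0.0487,0.0582,0],-0.672],[[0.0584,0.0634,0],-0.768]]'

```text
clock: 7.4
position: [0.5242, -0.2562, 0.1377]
ee_rot: [0.997, 0.08, -0.001, 0.001]
ft_force: [-3.1, -0.6, 4.8]
grip_width: 0.37
```

```bash
python3 - <<'E'
from h import *
o=manip.get_obs();M=R.from_quat(o['ee_rot']).as_matrix();print(o['position'].round(4),M.round(4),o['ft_force'],o['torque'],o['grip_width'],o['joint_pos'].round(2))
r=np.array([-.1115,.0286]);t=np.radians(44);print(.6241+np.cos(t)*r[0]-np.sin(t)*r[1],-.1983+np.sin(t)*r[0]+np.cos(t)*r[1], np.degrees(np.arctan2(M[1,0],M[0,0]))+35)
E
```

```text
[ 0.5242 -0.2562  0.1377] [[ 0.9873  0.159  -0.0011]
 [ 0.159  -0.9873 -0.0017]
 [-0.0013  0.0015 -1.    ]] [-3.14429495 -0.5711487   4.76986248] [-0.52690136  1.53951832  0.11350281] 0.37028533127922786 [ 0.78  0.32 -0.49  1.63  0.16  1.24  0.42]
0.5240263828671131 -0.25518129001649276 44.147885927481795
```

```bash
python3 - <<'E'
import numpy as np
r=np.array([-.1077,.0406])
for a in np.arange(1,9)*5.85:
    t=-np.radians(a);c,s=np.cos(t),np.sin(t)
    print(a,(np.array([c*r[0]-s*r[1],s*r[0]+c*r[1]])-r).round(4),t.round(3))
E
```

```text
5.85 [0.0047 0.0108] -0.102
11.7 [0.0105 0.021 ] -0.204
17.549999999999997 [0.0173 0.0306] -0.306
23.4 [0.025  0.0394] -0.408
29.25 [0.0336 0.0474] -0.511
35.099999999999994 [0.0429 0.0545] -0.613
40.949999999999996 [0.053  0.0607] -0.715
46.8 [0.0636 0.0657] -0.817
```

Call:
send_rows --steps '[[[0.0047,0.0108,0],-0.102],[[0.0105,0.021,0],-0.204],[[0.0173,0.0306,0],-0.306],[[0.025,0.0394,0],-0.408],[[0.0336,0.0474,0],-0.511],[[0.0429,0.0545,0],-0.613],[[0.053,0.0607,0],-0.715],[[0.0636,0.0657,0],-0.817]]'

```text
clock: 8.4
position: [0.5981, -0.3111, 0.1378]
ee_rot: [0.883, 0.469, -0.0, 0.001]
ft_force: [-2.5, 1.7, 2.8]
grip_width: 0.376
```

Call:
send_rows --steps '[[[0,0,0],0],[[0,0,0],0],[[0,0,0],0],[[0,0,0],0],[[0,0,-0.03],0],[[0,0,-0.07],0],[[0,0,-0.12],0],[[0,0,-0.17],0]]' --hand 1

```text
clock: 9.4
position: [0.5976, -0.3097, 0.3086]
ee_rot: [0.884, 0.468, 0.0, 0.0]
ft_force: [1.5, 0.1, 0.4]
grip_width: 0.999
```

```bash
python3 - <<'E'
from h import *
o=manip.get_obs();M=R.from_quat(o['ee_rot']).as_matrix();print(o['position'].round(4),M.round(4),o['ft_force'],o['joint_pos'].round(3))
snap('wrist','w6');snap('top','t6')
b=cv2.imread('pics/t6.png')[140:270,200:420];cv2.imwrite('pics/t6c.png',cv2.resize(b,(792,468),interpolation=cv2.INTER_CUBIC))
E
```

```text
[ 0.5976 -0.3097  0.3086] [[ 5.622e-01  8.270e-01  2.000e-04]
 [ 8.270e-01 -5.622e-01 -1.000e-04]
 [ 0.000e+00  2.000e-04 -1.000e+00]] [1.45194127 0.05728131 0.42339828] [ 0.775  0.477 -0.586  1.079  0.257  1.653  1.238]
```

View pics/w6.png

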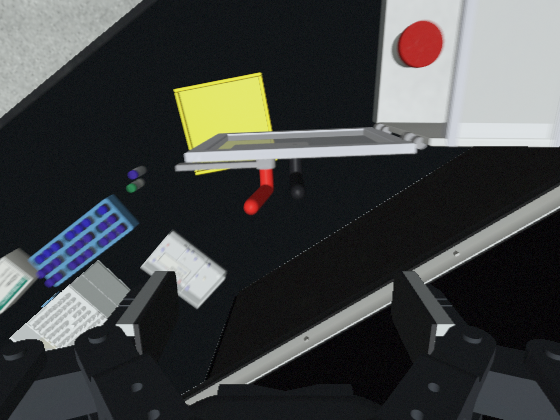

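View pics/t6c.png

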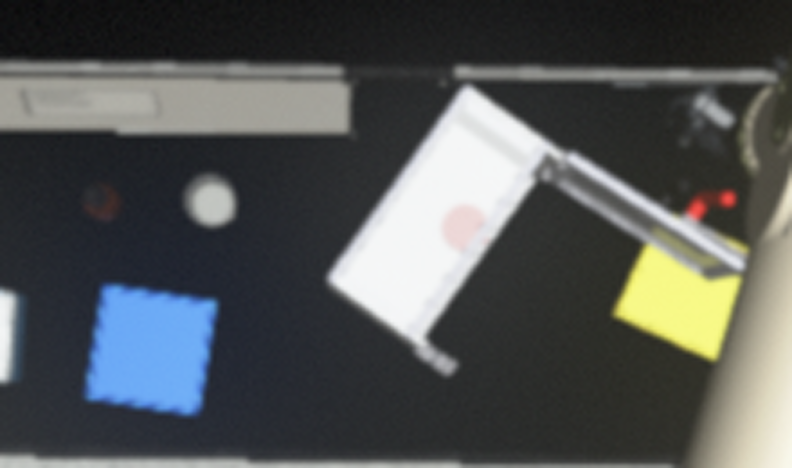

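Call:
send_rows --steps '[[[0.0,-0.02,-0.05],0.18],[[0.02,-0.07,-0.08],0.36],[[0.055,-0.12,-0.1],0.54],[[0.09,-0.175,-0.12],0.72],[[0.125,-0.23,-0.14],0.9],[[0.16,-0.285,-0.16],1.08],[[0.19,-0.34,-0.18],1.26],[[0.22,-0.39,-0.2],1.45]]'

```text
clock: 10.5
position: [0.4078, 0.072, 0.4995]
ee_rot: [0.973, -0.232, 0.0, 0.0]
ft_force: [1.5, 0.2, -0.4]
grip_width: 0.997
```

```bash
cat > st.py <<'E'
from h import *
o=manip.get_obs();M=R.from_quat(o['ee_rot']).as_matrix();print(round(o['clock'],2),o['position'].round(4),M.round(3).tolist(),o['ft_force'].round(1),o['joint_pos'].round(3))
E
python3 st.py
```

```text
10.5 [0.4078 0.072  0.4995] [[0.893, -0.451, 0.001], [-0.451, -0.893, -0.001], [0.001, 0.0, -1.0]] [ 1.5  0.2 -0.4] [ 0.534 -0.086 -0.722  1.269 -0.06   1.937 -0.676]
```

Call:
send_rows --steps '[[[-0.03,-0.025,-0.03],0.08],[[-0.06,-0.05,-0.07],0.15],[[-0.09,-0.075,-0.12],0.22],[[-0.12,-0.1,-0.17],0.3],[[-0.15,-0.125,-0.22],0.38],[[-0.15,-0.125,-0.28],0.38],[[-0.15,-0.125,-0.34],0.38],[[-0.15,-0.125,-0.4],0.38]]'

```text
clock: 11.5
position: [0.3442, 0.2292, 0.5878]
ee_rot: [0.915, -0.401, 0.02, -0.033]
ft_force: [-0.5, 1.0, 0.1]
grip_width: 0.999
```

```bash
python3 st.py
```

```text
11.5 [0.3442 0.2292 0.5878] [[0.678, -0.733, 0.063], [-0.735, -0.676, 0.045], [0.01, -0.077, -0.997]] [-0.5  1.   0.1] [ 0.675 -0.064 -1.231  1.027 -0.073  2.057 -1.42 ]
```

Call:
send_rows --steps '[[[0,0,-0.06],0],[[0,0,-0.12],0],[[0,0,-0.18],0],[[0,0,-0.24],0],[[0,0,-0.3],0],[[0,0,-0.36],0],[[0,0,-0.42],0],[[0,0,-0.48],0]]'

```text
clock: 12.5
position: [0.3522, 0.228, 0.6218]
ee_rot: [0.911, -0.406, 0.04, -0.065]
ft_force: [0.1, -0.6, -0.1]
grip_width: 0.999
```

```bash
python3 st.py
```

```text
12.5 [0.3522 0.228  0.6218] [[0.667, -0.734, 0.126], [-0.744, -0.662, 0.086], [0.021, -0.151, -0.988]] [ 0.1 -0.6 -0.1] [ 0.599 -0.063 -1.144  0.955 -0.073  2.058 -1.426]
```

Call:
send_rows --steps '[[[0,0,-3],0],[[0,0,-3],0],[[0,0,-3],0],[[0,0,-3],0],[[0,0,-3],0],[[0,0,-3],0],[[0,0,-3],0],[[0,0,-3],0]]'

```text
clock: 13.5
position: [0.3469, 0.224, 0.6562]
ee_rot: [0.907, -0.404, 0.061, -0.097]
ft_force: [-0.0, 0.3, -0.1]
grip_width: 0.998
```

```bash
python3 st.py
```

```text
13.5 [0.3469 0.224  0.6562] [[0.666, -0.722, 0.189], [-0.746, -0.654, 0.128], [0.032, -0.226, -0.974]] [-0.   0.3 -0.1] [ 0.304 -0.09  -0.835  0.912 -0.09   2.058 -1.426]
```

Call:
send_rows --steps '[[[0,-1.5,-3],0],[[0,-1.5,-3],0],[[0,-1.5,-3],0],[[0,-1.5,-3],0],[[0,-1.5,-3],0],[[0,-1.5,-3],0],[[0,-1.5,-3],0],[[0,-1.5,-3],0]]'

```text
clock: 14.5
position: [0.3902, 0.2563, 0.6888]
ee_rot: [0.903, -0.402, 0.075, -0.13]
ft_force: [0.8, -0.0, 0.5]
grip_width: 1.003
```

```bash
python3 st.py
```

```text
14.5 [0.3902 0.2563 0.6888] [[0.665, -0.707, 0.24], [-0.746, -0.642, 0.175], [0.031, -0.295, -0.955]] [ 0.8 -0.   0.5] [-0.77   0.007  0.076  0.775  0.021  2.058 -1.52 ]
```

Call:
send_rows --steps '[[[0,0,-3],0],[[0,0,-3],0],[[0,0,-3],0],[[0,0,-3],0],[[0,0,-3],0],[[0,0,-3],0],[[0,0,-3],0],[[0,0,-3],0]]'

```text
clock: 15.5
position: [0.3431, 0.2149, 0.7228]
ee_rot: [0.897, -0.401, 0.096, -0.162]
ft_force: [-0.4, 0.2, 0.1]
grip_width: 1.006
```

Call:
send_rows --steps '[[[0,0,-3],0],[[0,0,-3],0],[[0,0,-3],0],[[0,0,-3],0],[[0,0,-3],0],[[0,0,-3],0],[[0,0,-3],0],[[0,0,-3],0]]'

```text
clock: 16.5
position: [0.3207, 0.2076, 0.7498]
ee_rot: [0.89, -0.398, 0.114, -0.189]
ft_force: [0.2, -0.8, 0.2]
grip_width: 0.993
```

```bash
python3 st.py
```

```text
16.5 [0.3207 0.2076 0.7498] [[0.657, -0.666, 0.353], [-0.752, -0.611, 0.246], [0.052, -0.427, -0.903]] [ 0.2 -0.8  0.2] [-0.327 -0.159 -0.269  0.792 -0.051  2.058 -1.477]
```

Call:
send_rows --steps '[[[0,0,-3],0.03],[[0,0,-3],0.06],[[0,0,-3],0.09],[[0,0,-3],0.12],[[0,0,-3],0.12],[[0,0,-3],0.12],[[0,0,-3],0.12],[[0,0,-3],0.12]]'

```text
clock: 17.5
position: [0.3087, 0.253, 0.7811]
ee_rot: [0.861, -0.443, 0.115, -0.223]
ft_force: [0.1, -0.7, 0.1]
grip_width: 1.0
```

Call:
send_rows --steps '[[[0,0,-3],0],[[0,0,-3],0],[[0,0,-3],0],[[0,0,-3],0],[[0,0,-3],0],[[0,0,-3],0],[[0,0,-3],0],[[0,0,-3],0]]'

```text
clock: 18.5
position: [0.2821, 0.2553, 0.8083]
ee_rot: [0.853, -0.439, 0.13, -0.251]
ft_force: [0.2, -1.6, -0.5]
grip_width: 1.005
```

```bash
python3 st.py
```

```text
18.5 [0.2821 0.2553 0.8083] [[0.58, -0.684, 0.443], [-0.815, -0.488, 0.313], [0.002, -0.542, -0.84]] [ 0.2 -1.6 -0.5] [-0.042 -0.15  -0.635  0.631 -0.049  2.058 -1.686]
```

Call:
send_rows --steps '[[[0,0,-3],0],[[0,0,-3],0],[[0,0,-3],0],[[0,0,-3],0],[[0,0,-3],0],[[0,0,-3],0],[[0,0,-3],0],[[0,0,-3],0]]'

```text
clock: 19.5
position: [0.198, 0.2709, 0.8605]
ee_rot: [0.834, -0.421, 0.17, -0.314]
ft_force: [-0.6, -0.5, 0.2]
grip_width: 0.998
```

```bash
python3 st.py
```

```text
19.5 [0.198  0.2709 0.8605] [[0.588, -0.594, 0.549], [-0.808, -0.449, 0.381], [0.02, -0.667, -0.744]] [-0.6 -0.5  0.2] [-0.385 -0.223 -0.639  0.585  0.185  2.058 -1.848]
```

Call:
send_rows --steps '[[[0.041,0.041,0.019],0.03],[[0.082,0.082,0.038],0.03],[[0.123,0.123,0.057],0.03],[[0.163,0.164,0.076],0.03],[[0.204,0.205,0.096],0.03],[[0.245,0.246,0.116],0.03],[[0.286,0.288,0.135],0.03],[[0.327,0.329,0.155],0.03]]'

```text
clock: 20.5
position: [0.2878, 0.1457, 0.7214]
ee_rot: [0.846, -0.431, 0.128, -0.287]
ft_force: [0.5, 0.9, -0.2]
grip_width: 0.997
```

```bash
python3 st.py
```

```text
20.5 [0.2878 0.1457 0.7214] [[0.596, -0.656, 0.463], [-0.802, -0.464, 0.375], [-0.031, -0.595, -0.803]] [ 0.5  0.9 -0.2] [ 0.646 -0.499 -0.252  1.18  -0.746  1.973 -1.008]
```

Call:
send_rows --steps '[[[0.03,0.01,0.03],0],[[0.07,0.04,0.045],0],[[0.11,0.08,0.06],0],[[0.15,0.12,0.07],0],[[0.19,0.16,0.08],0],[[0.23,0.19,0.095],0],[[0.28,0.23,0.105],0],[[0.328,0.275,0.12],0]]'

```text
clock: 21.5
position: [0.357, -0.1965, 0.4552]
ee_rot: [0.846, -0.431, 0.129, -0.287]
ft_force: [1.4, -0.9, -0.5]
grip_width: 0.999
```

```bash
python3 st.py
```

```text
21.5 [ 0.357  -0.1965  0.4552] [[0.595, -0.656, 0.465], [-0.803, -0.463, 0.374], [-0.03, -0.596, -0.803]] [ 1.4 -0.9 -0.5] [ 0.686 -0.259  0.216  1.676 -0.589  1.694 -0.131]
```

```bash
python3 - <<'E'
from h import *
snap('wrist','w7')
E
```

```text
(no output)
```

View pics/w7.png

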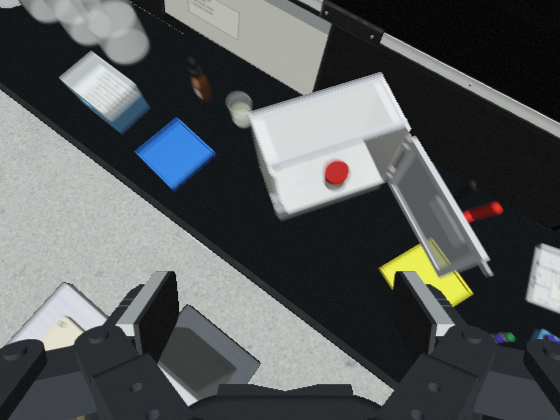

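```bash
python3 - <<'E'
from h import *
p,d,P=cloud('wrist','w7');hsv=cv2.cvtColor(p,cv2.COLOR_RGB2HSV)
m=((hsv[...,0]<8)|(hsv[...,0]>172))&(hsv[...,1]>150)&(hsv[...,2]>90)
k,l,s,ce=cv2.connectedComponentsWithStats(m.astype(np.uint8))
for j in range(1,k):
    if s[j,4]>60: print(s[j],ce[j],ray('wrist',*ce[j],.082,'w7'),np.median(P[l==j],0))
b=(hsv[...,0]>100)&(hsv[...,0]<120)&(hsv[...,1]>150)&(hsv[...,2]>150)
k,l,s,ce=cv2.connectedComponentsWithStats(b.astype(np.uint8))
for j in range(1,k):
    if s[j,4]>800:
        c,_=cv2.findContours((l==j).astype(np.uint8),0,2);c=max(c,key=cv2.contourArea)
        q=cv2.approxPolyDP(c,8,True)[:,0];print(q.tolist());W=np.array([ray('wrist',*a,.012,'w7') for a in q.astype(float)]);print(W.round(4),W.mean(0))
        a=cv2.minAreaRect(np.float32([ray('wrist',*a,.012,'w7')[:2] for a in c[:,0].astype(float)]));print(a)
E
```

```text
[326 162  22  22 407] [336.22358722 172.40786241] [ 0.57174165 -0.13002383  0.082     ] [ 0.56916928 -0.13101653  0.08808968]
[463 202  40  21 299] [483.5451505  211.33444816] [ 0.6523033  -0.35809002  0.082     ] [ 0.58898135 -0.33372987  0.17041079]
[[177, 118], [136, 152], [171, 188], [214, 152]]
[[0.5151 0.2104 0.012 ]
 [0.4101 0.2242 0.012 ]
 [0.3943 0.1159 0.012 ]
 [0.5001 0.099  0.012 ]] [0.45490912 0.16240559 0.012     ]
((0.4552651643753052, 0.16282230615615845), (0.11680636554956436, 0.1087149977684021), 82.25955963134766)
```

Call:
send_rows --steps '[[[0.01,0.006,0.04],-0.05],[[0.02,0.012,0.08],-0.05],[[0.032,0.019,0.125],-0.05],[[0.044,0.026,0.17],-0.05],[[0.056,0.033,0.215],-0.05],[[0.068,0.04,0.26],-0.05],[[0.078,0.046,0.3],-0.05],[[0.083,0.05,0.327],-0.05]]'

```text
clock: 22.55
position: [0.5255, -0.1616, 0.1594]
ee_rot: [0.856, -0.41, 0.134, -0.284]
ft_force: [0.3, -0.9, 0.6]
grip_width: 1.001
```

```bash
python3 st.py; python3 - <<'E'
from h import *
snap('wrist','w8')
E
```

```text
22.55 [ 0.5255 -0.1616  0.1594] [[0.627, -0.627, 0.463], [-0.779, -0.502, 0.376], [-0.003, -0.596, -0.803]] [ 0.3 -0.9  0.6] [ 0.553  0.071  0.071  2.009 -0.75   1.016  0.123]
```

View pics/w8.png

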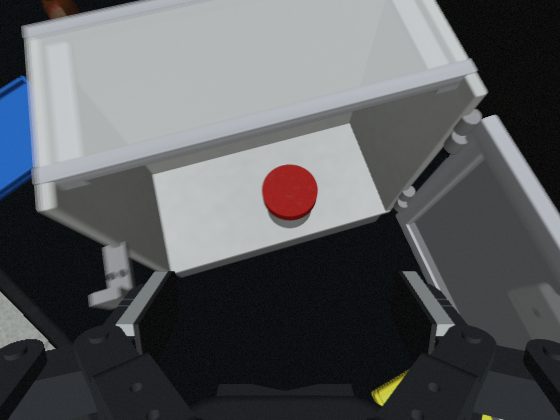

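```bash
python3 - <<'E'
from h import *
p,d,P=cloud('wrist','w8');hsv=cv2.cvtColor(p,cv2.COLOR_RGB2HSV)
m=((hsv[...,0]<8)|(hsv[...,0]>172))&(hsv[...,1]>150)&(hsv[...,2]>90)
k,l,s,ce=cv2.connectedComponentsWithStats(m.astype(np.uint8))
for j in range(1,k):
    if s[j,4]>200: print(s[j],ce[j])
q=np.load('pics/w8.npz');M=R.from_quat(q['rot']).as_matrix()
J=ray('wrist',290,189,.088,'w8');print(J, 'lidpts',P[189,290],P[170,290])
G=J.copy();G[2]=.079
T=G+.068*M[:,2];print(T,(M.T@(T-q['pos'])).round(4))
E
```

```text
[ 263  165   54   52 2257] [289.43863536 190.71953921]
[ 0.57366254 -0.12667445  0.088     ] lidpts [ 0.5734175  -0.12686017  0.08875023] [ 0.58615049 -0.11667598  0.08824951]
[ 0.60513897 -0.101135    0.02440173] [0.0033 0.0002 0.168 ]
```

Call:
send_rows --steps '[[[0.003,0,0.025],0],[[0.003,0,0.05],0],[[0.003,0,0.075],0],[[0.003,0,0.1],0],[[0.003,0,0.12],0],[[0.003,0,0.14],0],[[0.003,0,0.155],0],[[0.003,0,0.168],0]]'

```text
clock: 23.6
position: [0.6058, -0.1012, 0.0262]
ee_rot: [0.856, -0.41, 0.135, -0.284]
ft_force: [0.1, -0.5, 0.7]
grip_width: 1.002
```

```bash
python3 st.py; python3 - <<'E'
from h import *
snap('wrist','w9')
E
```

```text
23.6 [ 0.6058 -0.1012  0.0262] [[0.627, -0.625, 0.464], [-0.779, -0.503, 0.375], [-0.001, -0.597, -0.802]] [ 0.1 -0.5  0.7] [ 0.461  0.334 -0.039  2.027 -0.944  0.701  0.255]
```

View pics/w9.png

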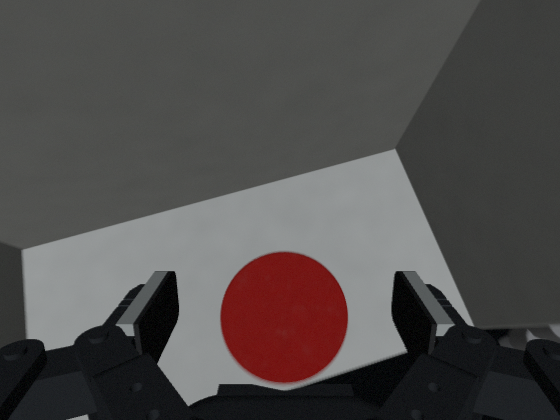

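Call:
send_rows --steps '[[[0,0,0],0],[[0,0,0],0],[[0,0,0],0],[[0,0,0],0],[[0,0,0],0],[[0,0,0],0],[[0,0,0],0],[[0,0,0],0]]' --hand 0 --force 30

```text
clock: 24.65
position: [0.6057, -0.102, 0.0274]
ee_rot: [0.856, -0.41, 0.136, -0.284]
ft_force: [-2.5, -2.0, 6.0]
grip_width: 0.498
```

```bash
python3 st.py; python3 - <<'E'
from h import *
snap('wrist','w10');print(manip.get_obs()['grip_width'])
E
```

```text
24.65 [ 0.6057 -0.102   0.0274] [[0.627, -0.625, 0.465], [-0.779, -0.503, 0.374], [0.0, -0.597, -0.802]] [-2.5 -2.   6. ] [ 0.462  0.332 -0.038  2.027 -0.943  0.703  0.254]
0.49672929400539445
```

View pics/w10.png

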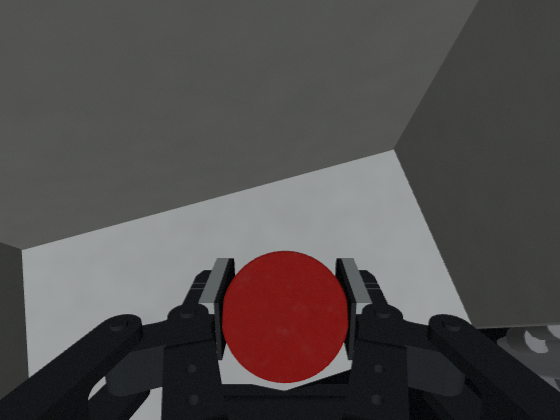

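Call:
send_rows --steps '[[[0,-0.0024,-0.0032],0],[[0,-0.006,-0.008],0],[[0.0056,0.0094,-0.0195],0],[[0.011,0.025,-0.031],0],[[0.0167,0.04,-0.0425],0],[[0.0236,0.0595,-0.057],0],[[0.0306,0.079,-0.071],0],[[0.0375,0.098,-0.085],0]]'

```text
clock: 25.7
position: [0.5269, -0.2135, 0.0364]
ee_rot: [0.856, -0.41, 0.135, -0.284]
ft_force: [-0.3, 0.4, 0.8]
grip_width: 0.5
```

```bash
python3 st.py; python3 - <<'E'
from h import *
snap('wrist','w11');snap('scene','s11');print(manip.get_obs()['grip_width'])
a=cv2.imread('pics/s11.png')[110:290,200:440];cv2.imwrite('pics/s11c.png',cv2.resize(a,(800,600)))
E
```

```text
25.7 [ 0.5269 -0.2135  0.0364] [[0.627, -0.626, 0.465], [-0.779, -0.502, 0.374], [-0.001, -0.597, -0.803]] [-0.3  0.4  0.8] [ 0.643  0.326  0.069  2.013 -0.887  0.894  0.422]
0.49838192703074463
```

View pics/w11.png

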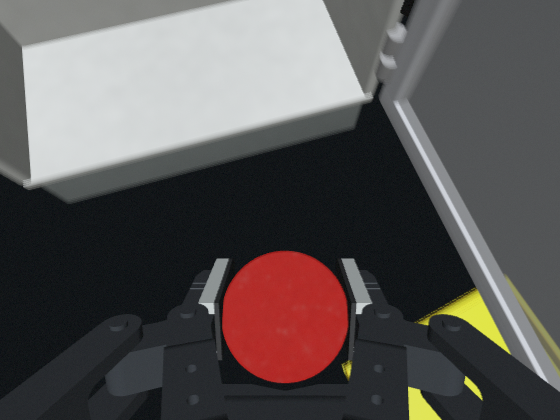

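View pics/s11c.png

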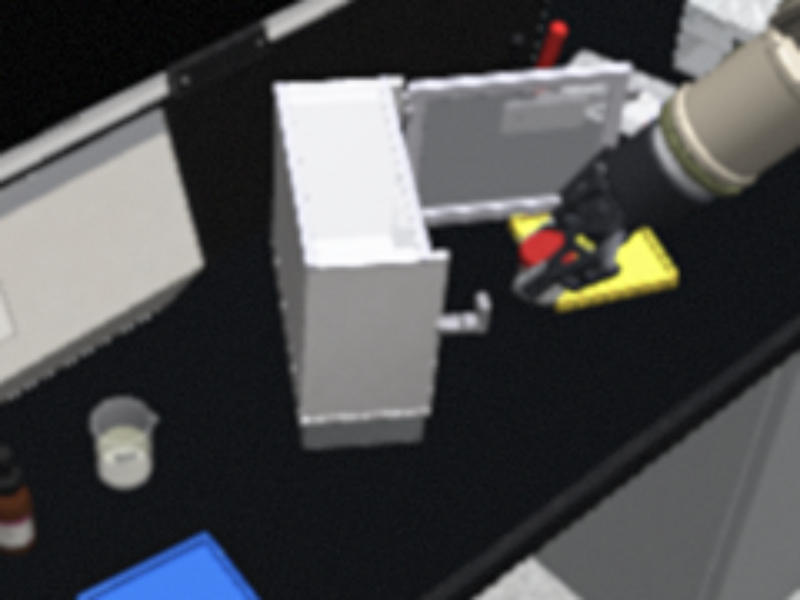

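Call:
send_rows --steps '[[[0,-0.015,-0.02],0],[[0,-0.03,-0.04],0],[[-0.01,-0.038,-0.072],0],[[-0.02,-0.047,-0.104],0],[[-0.03,-0.056,-0.136],0],[[-0.04,-0.065,-0.168],0],[[-0.05,-0.075,-0.2],0],[[-0.057,-0.084,-0.23],0]]'

```text
clock: 26.8
position: [0.4373, -0.2112, 0.2723]
ee_rot: [0.856, -0.41, 0.135, -0.284]
ft_force: [0.4, 0.4, -0.4]
grip_width: 0.501
```

```bash
python3 st.py
```

```text
26.8 [ 0.4373 -0.2112  0.2723] [[0.628, -0.625, 0.464], [-0.779, -0.503, 0.375], [-0.001, -0.597, -0.803]] [ 0.4  0.4 -0.4] [ 0.676 -0.091  0.15   1.919 -0.647  1.323  0.1  ]
```

Call:
send_rows --steps '[[[-0.025,-0.021,0.015],0],[[-0.06,-0.05,0.037],0],[[-0.1,-0.084,0.062],0],[[-0.14,-0.117,0.087],0],[[-0.18,-0.151,0.112],0],[[-0.22,-0.184,0.137],0],[[-0.255,-0.214,0.159],0],[[-0.279,-0.234,0.174],0]]'

```text
clock: 27.8
position: [0.4896, 0.1915, 0.2714]
ee_rot: [0.857, -0.409, 0.135, -0.283]
ft_force: [0.4, -1.1, -0.2]
grip_width: 0.503
```

```bash
python3 st.py;  python3 - <<'E'
from h import *
snap('wrist','w12');print(manip.get_obs()['grip_width'])
E
```

```text
27.8 [0.4896 0.1915 0.2714] [[0.629, -0.624, 0.463], [-0.777, -0.505, 0.375], [-0.0, -0.596, -0.803]] [ 0.4 -1.1 -0.2] [ 0.43  -0.404 -0.545  2.125 -0.687  0.895 -0.715]
0.5000212703780266
```

View pics/w12.png

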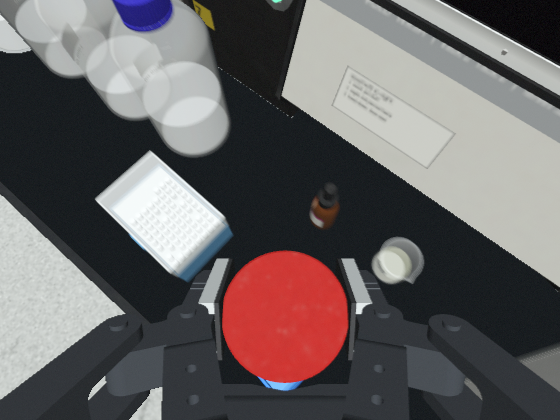

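Call:
send_rows --steps '[[[0.001,0.018,0.023],0],[[0.001,0.037,0.049],0],[[0.001,0.057,0.076],0],[[0.001,0.077,0.103],0],[[0.001,0.097,0.13],0],[[0.001,0.117,0.157],0],[[0.001,0.135,0.181],0],[[0.001,0.149,0.2],0]]'

```text
clock: 28.85
position: [0.4898, 0.1886, 0.0207]
ee_rot: [0.857, -0.409, 0.135, -0.283]
ft_force: [0.7, 0.1, -0.4]
grip_width: 0.502
```

```bash
python3 st.py;  python3 - <<'E'
from h import *
snap('wrist','w13');snap('scene','s13')
a=cv2.imread('pics/s13.png')[200:380,130:370];cv2.imwrite('pics/s13c.png',cv2.resize(a,(800,600),interpolation=cv2.INTER_CUBIC))
E
```

```text
28.85 [0.4898 0.1886 0.0207] [[0.629, -0.625, 0.463], [-0.778, -0.504, 0.375], [-0.001, -0.596, -0.803]] [ 0.7  0.1 -0.4] [ 0.421  0.044 -0.699  2.417 -1.153  0.234 -0.083]
```

View pics/w13.png

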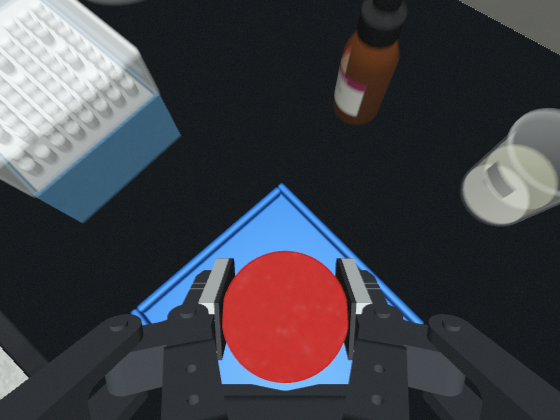

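View pics/s13c.png

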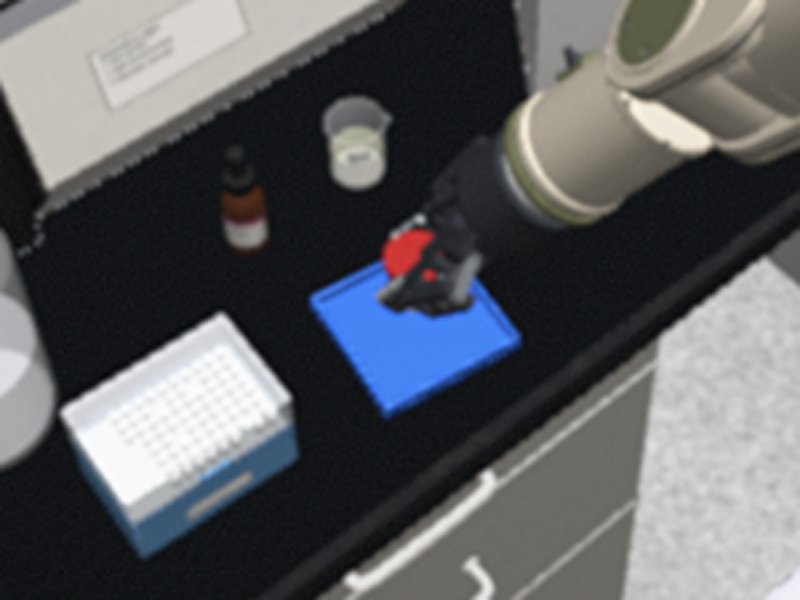

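Call:
send_rows --steps '[[[0.004,-0.004,0.006],0],[[0.006,-0.003,0.011],0],[[0.006,0,0.016],0],[[0.006,0.003,0.021],0],[[0.006,0.006,0.025],0],[[0.006,0.008,0.028],0],[[0.006,0.01,0.03],0],[[0.006,0.01,0.03],0]]'

```text
clock: 29.95
position: [0.5022, 0.1895, -0.008]
ee_rot: [0.856, -0.41, 0.135, -0.284]
ft_force: [-0.4, 0.3, -0.3]
grip_width: 0.501
```

```bash
python3 st.py
```

```text
29.95 [ 0.5022  0.1895 -0.008 ] [[0.627, -0.626, 0.464], [-0.779, -0.503, 0.375], [-0.001, -0.597, -0.803]] [-0.4  0.3 -0.3] [ 0.619  0.209 -0.906  2.393 -1.245  0.105  0.092]
```

Call:
send_rows --steps '[[[0,0.001,0.001],0],[[0,0.0015,0.002],0],[[0,0.002,0.003],0],[[0,0.0027,0.0036],0],[[0,0.003,0.004],0],[[0,0.0034,0.0045],0],[[0,0.0036,0.0049],0],[[0,0.0036,0.0049],0]]'

```text
clock: 30.95
position: [0.5021, 0.1897, -0.0141]
ee_rot: [0.856, -0.41, 0.135, -0.284]
ft_force: [-0.0, 0.3, -0.8]
grip_width: 0.499
```

```bash
python3 st.py
```

```text
30.95 [ 0.5021  0.1897 -0.0141] [[0.627, -0.625, 0.464], [-0.779, -0.503, 0.375], [-0.001, -0.597, -0.803]] [-0.   0.3 -0.8] [ 0.674  0.25  -0.965  2.393 -1.253  0.069  0.125]
```

Call:
send_rows --steps '[[[0,0.0003,0.0004],0],[[0,0.0006,0.0008],0],[[0,0.0009,0.0012],0],[[0,0.0012,0.0016],0],[[0,0.0012,0.0016],0],[[0,0.0012,0.0016],0],[[0,0.0012,0.0016],0],[[0,0.0012,0.0016],0]]'

```text
clock: 31.95
position: [0.503, 0.1903, -0.0145]
ee_rot: [0.856, -0.409, 0.135, -0.284]
ft_force: [-10.6, -4.2, 22.2]
grip_width: 0.501
```

```bash
python3 st.py; python3 - <<'E'
from h import *
snap('wrist','w14');snap('scene','s14')
a=cv2.imread('pics/s14.png')[230:320,200:320];cv2.imwrite('pics/s14c.png',cv2.resize(a,(800,600),interpolation=cv2.INTER_CUBIC))
E
```

```text
31.95 [ 0.503   0.1903 -0.0145] [[0.628, -0.624, 0.464], [-0.778, -0.503, 0.376], [-0.001, -0.597, -0.802]] [-10.6  -4.2  22.2] [ 0.673  0.255 -0.965  2.392 -1.267  0.067  0.143]
```

View pics/w14.png

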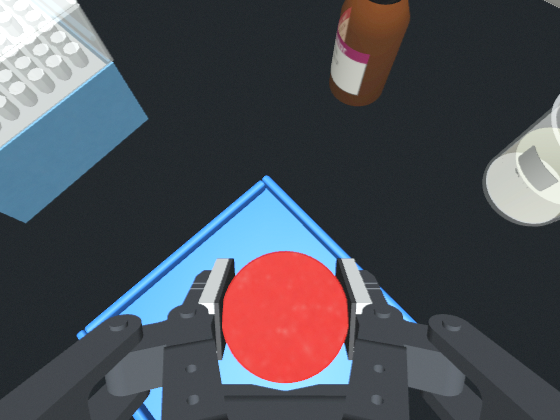

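View pics/s14c.png

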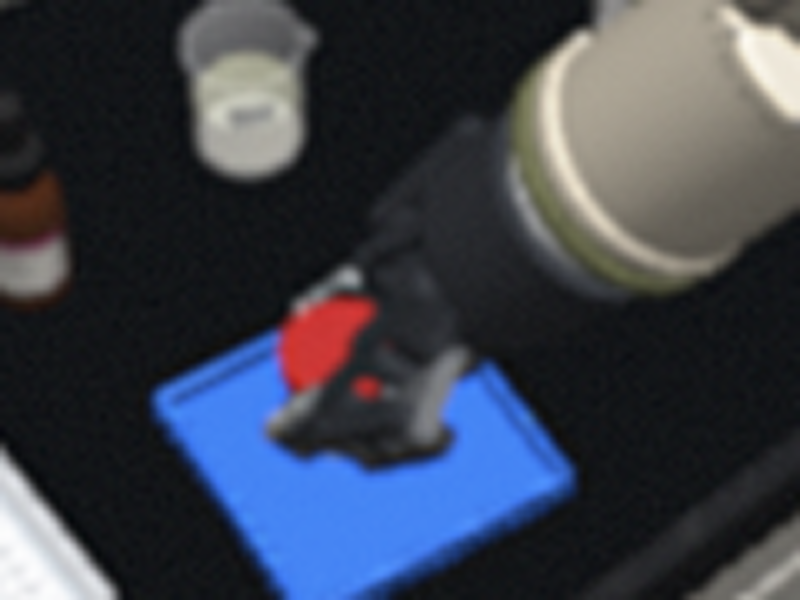

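Call:
send_rows --steps '[[[0,-0.0005,-0.0006],0],[[0,-0.0008,-0.001],0],[[0,-0.0008,-0.001],0],[[0,-0.0008,-0.001],0],[[0,-0.0008,-0.001],0],[[0,-0.0008,-0.001],0],[[0,-0.0008,-0.001],0],[[0,-0.0008,-0.001],0]]'

```text
clock: 33.05
position: [0.5023, 0.1895, -0.0143]
ee_rot: [0.856, -0.41, 0.135, -0.283]
ft_force: [-0.7, 0.5, -0.8]
grip_width: 0.497
```

```bash
python3 st.py
```

```text
33.05 [ 0.5023  0.1895 -0.0143] [[0.627, -0.626, 0.463], [-0.779, -0.503, 0.375], [-0.001, -0.596, -0.803]] [-0.7  0.5 -0.8] [ 0.662  0.247 -0.952  2.393 -1.263  0.073  0.133]
```

Call:
send_rows --steps '[[[0,0,0],0],[[0,0,0],0],[[0,0,0],0],[[0,0,0],0],[[0,0,0],0],[[0,0,0],0],[[0,0,0],0],[[0,0,0],0]]' --hand 0.85

```text
clock: 34.05
position: [0.5023, 0.1895, -0.0142]
ee_rot: [0.856, -0.41, 0.135, -0.283]
ft_force: [0.4, -0.5, -0.2]
grip_width: 0.845
```

```bash
python3 st.py; python3 - <<'E'
from h import *
snap('wrist','w15')
E
```

```text
34.05 [ 0.5023  0.1895 -0.0142] [[0.627, -0.626, 0.463], [-0.779, -0.503, 0.375], [-0.001, -0.596, -0.803]] [ 0.4 -0.5 -0.2] [ 0.662  0.247 -0.952  2.393 -1.263  0.073  0.133]
```

View pics/w15.png

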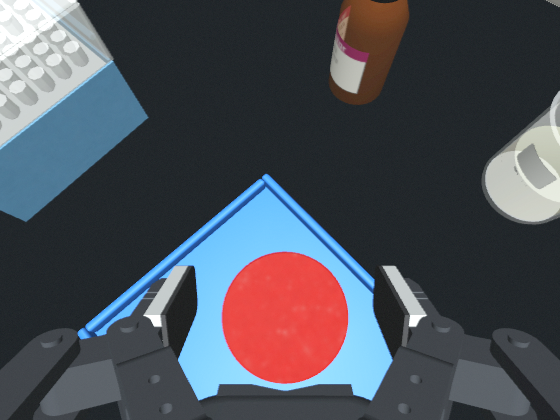

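Call:
send_rows --steps '[[[0,0,-0.01],0],[[0,0,-0.025],0],[[0,0,-0.045],0],[[0,0,-0.07],0],[[0,0,-0.1],0],[[0,0,-0.13],0],[[0,0,-0.16],0],[[0,0,-0.19],0]]'

```text
clock: 35.1
position: [0.4385, 0.1186, 0.1303]
ee_rot: [0.857, -0.412, 0.13, -0.282]
ft_force: [-0.0, 0.3, 0.4]
grip_width: 0.85
```

```bash
python3 st.py; python3 - <<'E'
from h import *
snap('wrist','w16');snap('scene','s16');snap('top','t16')
E
```

```text
35.1 [0.4385 0.1186 0.1303] [[0.627, -0.632, 0.456], [-0.779, -0.502, 0.376], [-0.009, -0.59, -0.807]] [-0.   0.3  0.4] [ 1.013 -0.499 -0.868  2.416 -1.142  0.922 -0.091]
```

View pics/w16.png

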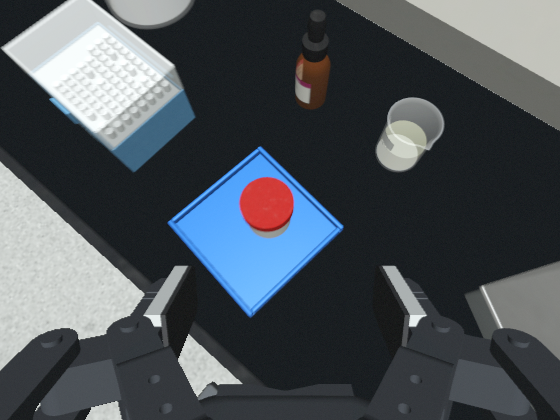

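View pics/s16.png

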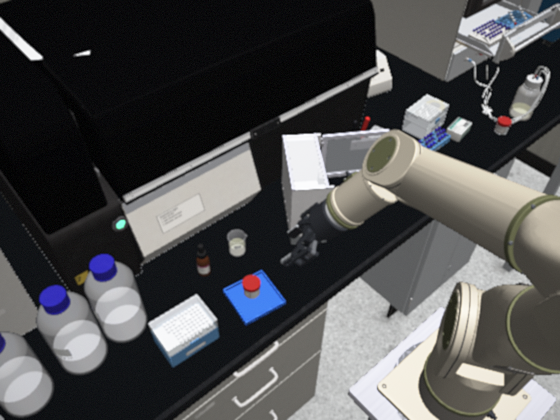

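View pics/t16.png

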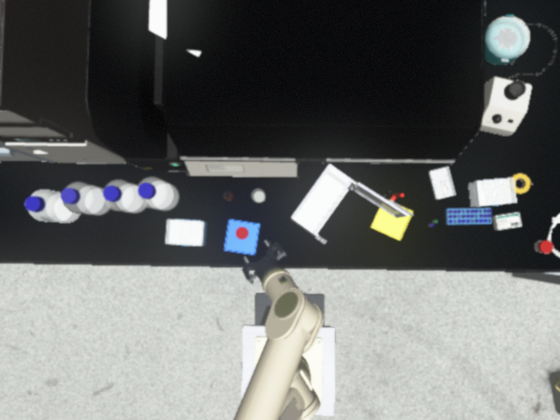

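```bash
python3 - <<'E'
from h import *
a=cv2.imread('pics/top0.png').astype(int);b=cv2.imread('pics/t16.png').astype(int)
for n,(x0,x1,y0,y1) in dict(beaker=(248,270,186,206),dropper=(218,238,186,206),tipbox=(160,210,215,250)).items(): print(n,np.abs(a-b)[y0:y1,x0:x1].mean().round(2))
# gate angle from top edge cloud of latest top pic
p,d,P=cloud('top','t16');m=(P[...,2]>.18)&(P[...,2]<.21)&(P[...,1]<-.24)&(P[...,1]>-.4)&(P[...,0]>.45)&(P[...,0]<.66)
X=P[m][:,:2];_,S,V=np.linalg.svd(X-X.mean(0));print(m.sum(),S,np.degrees(np.arctan2(V[0,1],V[0,0])))
print(manip.get_obs()['joint_velocities'].round(3))
manip.hand_in()
E
```

```text
beaker 6.43
dropper 3.56
tipbox 6.25
175 [0.51739978 0.14431553] -121.86345532841584
[ 0.067 -0.001 -0.091  0.006 -0.037 -0.003  0.031]
the job is handed in; nothing more can be done
```

The jar of pump seals is standing in the blue tray, the gate is open at about a right angle, and I handed the job in at about 35 s of the 59 s. The hand-in gives no verdict.

**What I did**
- I squeezed the red lever and black post together, which lifted the bar, and swung the gate with that handle. I let go at about 90 to 91 degrees by the tool's heading.
- I gripped the jar by its red lid with the tool tilted about 37 degrees and brought it out upright. I lowered it into the blue tray until it touched, backed off about 1 mm, released it and drew the arm away.

**Last checks**
- **Jar:** the final wrist, scene and top pictures show it upright, inside the blue tray and about 14 mm off its centre. The yellow tray was left alone.
- **Robot:** the wrist force was near 0 N at the end and the gripper was in clear space. A few joints were still creeping at under 0.1 rad/s when I handed in.
- **Tip box, beaker and dropper bottle:** they look unmoved in the pictures. A crude before-and-after comparison showed only small differences, but I did not measure how much of that was picture noise.
- **Gate:** it looks square in the pictures. A rough fit to noisy depth points gave a heading of −122 degrees, against −125 for exactly 90 degrees, so between about 90 and 93 degrees open.

**What went wrong or disagreed**
- The first squeeze closed on nothing, because the real fingertips sat about 45 mm short of the reported tool point. I allowed for that from then on.
- The moves cannot command a tilt. I got it by sending poses beyond the arm's reach, high above the work, about 4 to 9 degrees per call, which took about 9 s.
- Setting the jar down pressed it onto the tray floor with about 25 N for a moment (22 N of that straight down) before I backed off, which is firmer than I wanted.

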